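# Open the far blast gate with the hooked rod

### The arm

A 6-joint arm with a two-finger parallel gripper is mounted at the origin on the work surface. World frame = base frame: x ahead of the robot, y to its left, z up, the work surface at z = 0. Lengths are in m, angles in degrees, forces in N, time in s.
With the tool pointing down it reaches from about 0.25 to 0.725 m from the base axis. Payload 9.7 kg.
Tool frame: the origin (TCP) lies at the very end of the fingers, on their centre line; the grasp point (between the pads) lies tcp_to_grasp behind it (tcp_to_grasp is the distance from the TCP to the grasp point, in m); z points along the fingers, y is the direction in which the jaws open and shut (so a half turn about z gives the same grasp; the last joint's range is limited). The gripper opens to 85 mm and grips with 20 to 120 N. Pads are 22 mm wide; open, the fingers measure 114 mm over their backs; the gripper's body (76 mm by 85 mm) begins 54 mm behind the grasp point. The pads swing forward as they close: fully open they stand 13 mm farther back than shut.
Start: joints at [70.417, 4.979, 10.078, 95.1, 0, 90], TCP at [0.184, 0.518, 0.231] pointing down, gripper open.
Joint ranges: [-179.16, 179.16], [-48.56, 103.87], [-65.8, 70.77], [-126.05, 130.52], [-82.76, 87.17], [-180, 180]. Speed limits (degrees/s): [127.2, 127.2, 147.25, 180, 180, 180].

### API

Orientations are given as [roll, pitch, yaw] about the fixed x, y, z axes, in that order (R = Rz(yaw) Ry(pitch) Rx(roll)).
In Python, from workcell import * gives the robot as it stands. The module is installed in compiled form; this text tells all that it offers.
- The arm moves only by the shell command python3 -m pendant 'ROWS' [FORCE]. ROWS is JSON, a list of rows, each a list of 3 entries, a list of its own where there are three numbers: the opening in per cent of the stroke, from 0 (shut) to 100 (fully open), then the shift along the world's x, y, z in mm, then the turn, a rotation vector about the world's x, y, z in degrees. A call has 1 to 20 rows; each row is the pose to reach, as a shift and turn from the pose measured when the call began; what a row does not reach only later rows make up. A row lasts 1/8 s, in which the tool goes at most 62.5 mm and 10.7 degrees, less where a joint would pass 70% of its speed; a pose out of reach is approached as far as the arm can. A call with a gripper value outside its range is refused whole. The fingers move at their own pace and stop on an object; FORCE is the grip in N (left out, the last holds). Time passes only in rows, so rows that repeat a pose let the fingers close. It gives the time, the measured TCP pose, the force and the opening at its end, in the units of the state.
- get_obs(): the state, without advancing time (a new reading comes with each control period).
- camera(name): name is "side" or "top" or "wrist"; returns a dict with "img" (480x640x3 uint8, red, green, blue), "fx", "fy", "cx", "cy" (pixels), "cam_to_world" (4x4, takes a point from camera to world coordinates); the wrist camera has in their place "T_tool_cam" (4x4, takes a point from camera to tool coordinates, whose origin is the TCP and whose axes are the flange's). Camera axes: x right, y down, z forward; pixel columns grow to the right and rows downward; lengths in m; the calibration is good to about 2 mm. A picture is of the moment at which its call begins: read the wrist's pose just before it. There is no depth.
- job_done(): hands the job in, once; it reports no verdict.
Trained networks look in a picture, given as the dict that the camera call returned (one of the last four; its "shot" number tells which), for a name from the list of things; names that differ only in an ending like _2 or _b are one class to them, and where a whole thing is asked for, a point or a joint stands for the part that bears it (a point fixed in the world has none). Each returns a list of dicts, best first, with "confidence" (0 to 1); they miss things now and then, are a little off and sometimes report something else, mostly with a low value. They report only what shows in the picture. A call takes as long as a camera call. They do not tell look-alikes from the thing itself.
- regions_of(picture, label): "region" (480x640 bool, what is visible of it).
- pinpoint(picture, label): "position" ([x, y, z] in m, in world coordinates, good to about 4 mm: a listed point, or the origin of a listed thing).
The state is a dict: "time": time; "q": joint angles; "qd": joint speeds; "joint_efforts": joint torques, N m; "ee_pos": TCP position; "tcp_rot": TCP orientation; "wrist_force": force on the tool from outside, world axes, zero at the start; "torque": the same for the moment, N m; "opening": finger opening in m.
Only numpy, scipy, OpenCV 4.12 (cv2) and the standard library are available. Lean on these libraries where they do the work, as an engineer would, in place of code of your own. Each camera call takes 0.05 s, during which the arm holds its last target. There are 200 camera calls.

### The job

Take the hooked rod from its sloping rack and, reaching across the bench with it, hook the pull tab of the dust-extraction gate that is still shut and draw its slide fully open, to the stop. Touch that slide only with the rod, leave the other, already open gate open, and disturb nothing else on the bench. Then lay the rod back in the rack as it lay before: handle flat on the board, resting on its two pegs, the hook past the same end and pointing down the slope.

Things in the scene. Friction and masses are not known exactly. Their poses are not given: they have to be found in the camera images.
- rod: Hooked rod, 0.12 kg. Wooden handle 24 (x) x 100 (y) x 28 mm (z), origin at its centre. On its centre line an 8 mm steel shank runs along the rod's +y to y = 165 mm and turns square into a straight prong along -x, ending at x = -44 mm. It starts in the rack: z square out of the board, prong down the slope.
- rod_hook (a point): Middle of the hook prong, at (-20, 165, 0) mm in the rod's frame. The prong is 8 mm thick.
- rack_board: Sloping board of the rod rack, fixed, rising away from the robot at 35 degrees. Origin on its surface, 87 mm above the bench; x up the slope, y level towards the hook's side, z out of the board. Surface from x = -100 to 90, y = -75 to 105 mm. Rod in place: handle flat on the board, rod origin at (0, 0, 14) mm here, rod axes along the board's.
- rack_peg_handle (a point): Foot of the peg below the handle, near the handle's free end: (-18.5, -41, 0) mm in the board's frame. Both pegs are wooden dowels 12 mm thick, standing 24 mm square out of the board on the down-slope side of the rod.
- rack_peg_shank (a point): Foot of the peg below the shank: (-10.5, 90, 0) mm in the board's frame. Beside it, up the slope, a wooden strip 10 mm high (x -5 to 25, y 80 to 100 mm) carries the shank.
- slide_shut (a joint): How far the slide of the gate to be opened is pulled out, m: 0 shut, 0.066 at its stop, fully open. Starts within 8 mm of shut. It drags with about 3 N and stays where it is left. The gate sits on a 64 mm riser of the duct along the bench's far edge: flanges 100 x 96 mm, 125 to 151 mm high, above it a pipe bends away (+x), up to 235 mm. The two gates are about 0.2 m apart; which is left varies.
- shut_tab (a point): Centre of that slide's pull tab, 155 mm above the bench; -x is the way the slide pulls out, towards the robot; z up. The slide is a level plate 72 mm wide (y), top face at 140 mm; its outer end is folded up into the tab: 44 mm wide (y), 4 mm thick, 30 mm above the plate. When shut, 51 mm is free behind the tab (+x) before the flanges, and the riser's axis is 103 mm behind it.
- slide_open (a joint): How far the other, identical gate's slide is pulled out, m. Starts above 0.058 (open) and is to stay open.
- open_tab (a point): Centre of the pull tab of the gate that is already open, made like the other.
- sander: Orbital sander, 125 mm wide, 150 mm tall, standing on the bench; origin under its centre. Leave alone.
- slab: Dark wood offcut about 190 x 130 x 18 mm lying on the bench; origin under its centre. Leave alone.
- screwdriver: Screwdriver lying on the bench. Leave alone.
- tin: Steel wax tin, 74 mm wide, 55 mm tall, standing on the bench; origin under its centre. Leave alone.
Not all that is in view belongs to the job. Of the things that look like the rod, the larger one is meant.

How it is judged:
By the outcome, as a careful person would: the job done as asked, in the order asked, and still so for the second after the job is handed in, with the robot touching nothing.
It also fails if it takes over 64 s, if anything falls off the work surface, if the arm or the gripper's body presses on something with over 40 N, if the wrist force passes 120 N, or if a joint passes its speed limit or range.

## Working session

There is one attempt and no reset: what is moved stays moved. The work goes in short steps, Python scripts to look and compute and a shell command to move; the robot and the scene stay as the last step left them, time stands still between calls to the robot, and variables do not carry over. Pictures are saved under pics/ and viewed, about 8 in all and at most 12, crops included, and the job is handed in when it is done.

```bash
mkdir -p pics; cat > h.py <<'E'
from workcell import *
import numpy as np, cv2
from scipy.spatial.transform import Rotation as R
def save(p,n): cv2.imwrite('pics/'+n+'.png',p['img'][:,:,::-1])
def proj(p,X):
    T=np.linalg.inv(p['cam_to_world']); c=T[:3,:3]@np.array(X)+T[:3,3]
    return np.array([p['fx']*c[0]/c[2]+p['cx'],p['fy']*c[1]/c[2]+p['cy']])
E
python3 - <<'E'
from h import *
np.set_printoptions(precision=4,suppress=True)
o=get_obs();print({k:np.round(v,4) if not isinstance(v,dict) else v for k,v in o.items()})
import workcell; print([k for k in dir(workcell) if not k.startswith('_')])
try: print(tcp_to_grasp)
except Exception as e: print(e)
for n in ('top','side'):
    p=camera(n); save(p,n+'0')
    print(n,p['cam_to_world'][:3,3],p['cam_to_world'][:3,2],p['fx'])
    for l in ['rod','rod_hook','rack_board','rack_peg_handle','rack_peg_shank','shut_tab','open_tab','sander','slab','screwdriver','tin']:
        print(l,[(np.round(d['position'],4).tolist(),round(d['confidence'],2)) for d in pinpoint(p,l)[:3]])
E
```

```text
{'time': np.float64(0.0), 'q': array([70.4157,  5.0109, 10.0332, 95.0993,  0.0022, 90.0004]), 'qd': array([ 0.0056, -0.035 ,  0.0057,  0.1665, -0.0113, -0.0706]), 'joint_efforts': array([  0.0035, -52.0393,  46.48  ,   0.0165,   0.0002,   0.    ]), 'ee_pos': array([0.1843, 0.518 , 0.2306]), 'tcp_rot': array([-179.923 ,   -0.0022,  160.4153]), 'wrist_force': array([-0.3743,  0.0425, -0.2651]), 'torque': array([ 0.0033, -0.0364,  0.0095]), 'opening': np.float64(0.0855)}
['PlanningError', 'camera', 'get_obs', 'job_done', 'pinpoint', 'regions_of', 'tcp_to_grasp']
0.0187
top [ 0.3742 -0.1495  1.4803] [ 0.1416 -0.0028 -0.9899] 576.6105751278217
rod [([0.4684, -0.3089, 0.0989], 0.78), ([0.4057, -0.6145, 0.0131], 0.78)]
rod_hook [([0.5173, -0.15, 0.0864], 0.89), ([0.4275, -0.4937, 0.0092], 0.86)]
rack_board [([0.4817, -0.306, 0.0858], 0.86)]
rack_peg_handle [([0.4483, -0.3447, 0.077], 0.91), ([0.4779, -0.3081, 0.087], 0.38)]
rack_peg_shank [([0.5087, -0.2206, 0.0811], 0.85), ([0.4017, 0.356, 0.0016], 0.72), ([0.7727, -0.0641, 0.1531], 0.44)]
shut_tab [([0.7708, -0.0622, 0.1525], 0.59), ([0.7
[... 278 characters left out ...]
27  0.6408 -0.7621] 618.3431831096067
rod [([0.4691, -0.309, 0.1005], 0.94), ([0.404, -0.6155, 0.0094], 0.68)]
rod_hook [([0.4298, -0.4897, 0.0151], 0.83), ([0.5176, -0.1508, 0.0849], 0.55)]
rack_board []
rack_peg_handle [([0.4484, -0.3414, 0.0798], 0.8)]
rack_peg_shank [([0.507, -0.2257, 0.0838], 0.78), ([0.4308, 0.0963, -0.0035], 0.72), ([0.603, 0.2866, -0.0001], 0.15)]
shut_tab [([0.7696, -0.0672, 0.1588], 0.73)]
open_tab [([0.711, 0.132, 0.1575], 0.96), ([0.5193, -0.1519, 0.0825], 0.55), ([0.6238, 0.0037, -0.0016], 0.16)]
sander [([0.3972, 0.3581, 0.002], 0.67)]
slab [([0.4293, 0.0944, -0.0019], 0.89)]
screwdriver [([0.6226, 0.009, -0.0049], 0.75)]
tin [([0.6043, 0.2824, -0.0022], 0.97)]
```

View pics/top0.png

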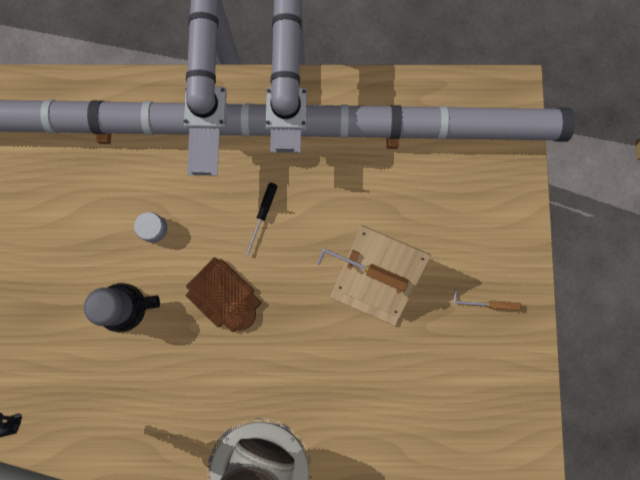

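View pics/side0.png

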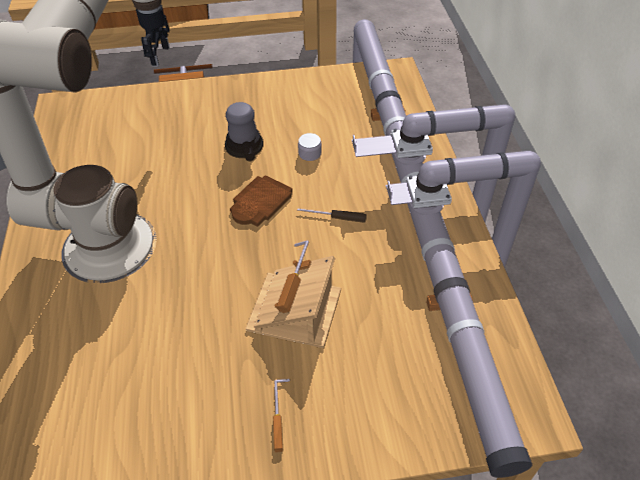

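The top view shows the rod in the rack with its handle at (387,277) and its hook at (320,255). The right gate is shut, with its tab at (285,150); the left gate is open, with its tab near (203,174). The small look-alike rod lies at (490,304). Next I'll fit the rack pose and the gate's yaw.

```bash
cat >> h.py <<'E'
def back(p,uv,z):
    uv=np.atleast_2d(uv).astype(float); d=np.c_[(uv[:,0]-p['cx'])/p['fx'],(uv[:,1]-p['cy'])/p['fy'],np.ones(len(uv))]@p['cam_to_world'][:3,:3].T
    o=p['cam_to_world'][:3,3]; return o+d*((z-o[2])/d[:,2])[:,None]
E
python3 - <<'E'
from h import *
from scipy.optimize import least_squares
np.set_printoptions(precision=4,suppress=True)
loc={'rod':(0,0,14),'rod_hook':(-20,165,14),'rack_board':(0,0,0),'rack_peg_handle':(-18.5,-41,0),'rack_peg_shank':(-10.5,90,0)}
obs=[]; tabs={'shut_tab':[],'open_tab':[]}
near={'shut_tab':(.77,-.065,.155),'open_tab':(.715,.132,.155)}
g=lambda v: Rw(v[2])@0
def board(v): return R.from_euler('ZY',[v[2],-35],degrees=True)
for n in ('top','side','top','side'):
    p=camera(n)
    for l,c in loc.items():
        for d in pinpoint(p,l):
            x=np.array(d['position'])
            if np.linalg.norm(x-(.48,-.28,.09))<.17 and d['confidence']>.5:
                obs.append((l,x))
    for l in tabs:
        for d in pinpoint(p,l):
            if np.linalg.norm(np.array(d['position'])-near[l])<.02: tabs[l].append(d['position'])
    for l in ('slide_open','slide_shut','rod'):
        for d in regions_of(p,l)[:2]:
            m=d['region'].astype(np.uint8); c=max(cv2.findContours(m,0,2)[0],key=cv2.contourArea)[:,0]
            w=back(p,c,.14)[:,:2] if l!='rod' else back(p,c,.1)[:,:2]
            r=cv2.minAreaRect((w*1000).astype(np.float32)); print(n,l,round(d['confidence'],2),np.round(r[0],1),np.round(r[1],1),round(r[2],1))
f=lambda v: np.concatenate([np.array([v[0],v[1],.087])+board(v).apply(np.array(loc[l])/1000)-x for l,x in obs])
s=least_squares(f,[.48,-.306,-22],x_scale=[.01,.01,5],loss='soft_l1',f_scale=.005)
print(s.x); 
for (l,x),r in zip(obs,f(s.x).reshape(-1,3)*1000): print(l,r.round(1))
for l in tabs: print(l,np.array(tabs[l]))
p=camera('top'); img=p['img'][60:190,160:330].copy(); cv2.imwrite('pics/gate.png',cv2.resize(img[:,:,::-1],None,fx=4,fy=4,interpolation=2))
E
```

```text
top slide_open 0.75 [772.  130.8] [ 72.8 119.8] 89.1
top slide_shut 0.62 [797.8 -65.3] [70.4 60.6] 87.0
top rod 0.87 [ 491.7 -254.6] [215.5  35.1] 69.1
top rod 0.84 [ 403.7 -586.1] [78.5 17.1] 86.6
side slide_open 0.88 [769.5 127.7] [ 80.6 121.9] 88.3
side slide_open 0.39 [426.5 -38.8] [181.2 122. ] 48.8
side slide_shut 0.74 [ 485.6 -304.5] [190.5  35. ] 65.5
side slide_shut 0.59 [798.2 -66.5] [79.5 60.4] 89.0
side rod 0.72 [ 491.3 -261.6] [222.5  36.7] 68.2
side rod 0.68 [ 409.2 -645.6] [94.2 21. ] 88.1
top slide_open 0.82 [772.  130.7] [ 72.7 119.9] 89.0
top slide_shut 0.94 [799.  -65.7] [72.1 59.7] 90.0
top rod 0.68 [ 410.3 -545.8] [161.   30.4] 78.4
top rod 0.57 [ 489.  -253.2] [220.8  40.7] 71.7
side slide_open 0.6 [769.9 127.9] [ 83.7 122.1] 85.7
side slide_shut 0.62 [796.4 -66.3] [86.9 63.6] 89.5
side rod 0.8 [ 409.1 -644.2] [95.8 17.7] 86.3
side rod 0.25 [407.9 306.9] [274.5 112.9] 85.8
[  0.4787  -0.3106 -22.8617]
rod [5.8 4.8 1.5]
rod_hook [ 0.5  2.5 -2.7]
rack_board [-1.4 -2.2  1.6]
rack_peg_handle [-3.6  0.2  2.4]
rack_peg_shank [-1.6 -3.   1.6]
rod [-1.1 -1.4 -5. ]
rod_hook [1.  0.7 3.5]
rack_board [ 1.5  0.3 -1.3]
rack_peg_handle [-0.7 -3.6 -4.2]
rod [-0.   2.7  0.1]
rod_hook [ 1.   3.5 -0.6]
rack_board [ 0.8 -0.5  0.3]
rack_peg_handle [-3.   2.1 -0.2]
rack_peg_shank [-2.3 -0.5  0.3]
rod [0.1 0.2 0.1]
rod_hook [1.1 3.2 1.5]
rack_board [ 2.2 -2.9  0.4]
rack_peg_handle [ 2.1 -3.4 -4.4]
rack_peg_shank [-1.1 -2.  -2.2]
shut_tab [[ 0.7705 -0.0618  0.1546]
 [ 0.7688 -0.0685  0.1565]
 [ 0.7727 -0.0621  0.153 ]
 [ 0.7698 -0.0664  0.1582]]
open_tab [[0.7169 0.1335 0.1515]
 [0.7115 0.1339 0.1552]
 [0.7166 0.1295 0.154 ]
 [0.7111 0.1324 0.1533]]
```

View pics/gate.png

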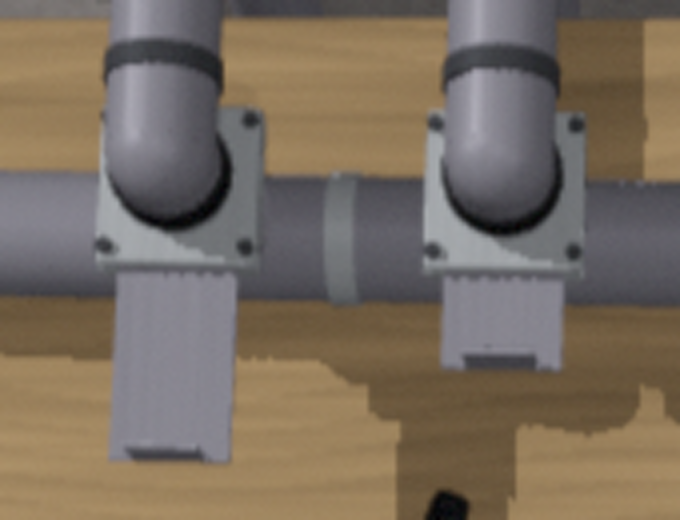

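```bash
cat >> h.py <<'E'
B0=np.array([.4787,-.3106,.087]); BR=R.from_euler('ZY',[-22.9,-35],degrees=True)
def bpt(x,y,z): return B0+BR.apply(np.array([x,y,z])/1000)
# tool from rod: tool y=+-rod x, tool z=-rod z
def tool(rodR,flip=False): return rodR*R.from_matrix(np.array([[0,1,0],[1,0,0],[0,0,-1]]).astype(float)*([[1,1,1]] if not flip else [[-1,-1,1]]))
def delta(pos,rot):
    o=get_obs(); c=R.from_euler('xyz',o['tcp_rot'],degrees=True)
    print('shift',((pos-o['ee_pos'])*1000).round(1),'turn',np.degrees((rot*c.inv()).as_rotvec()).round(1))
E
python3 - <<'E'
from h import *
for f in (0,1):
    delta(bpt(0,10,110),tool(BR,f))
E
```

```text
shift [ 240.1 -795.   -54.2] turn [ 15.7 -35.8 -90.1]
shift [ 240.1 -795.   -54.2] turn [-35.2 -15.5  83.8]
```

```bash
python3 -m pendant '[[100,[0,-40,60],[0,0,0]],[100,[0,-100,90],[1,-3,-8]],[100,[10,-160,90],[3,-7,-17]],[100,[20,-220,90],[5,-11,-27]],[100,[40,-280,90],[7,-15,-37]],[100,[60,-340,80],[9,-19,-47]],[100,[80,-400,70],[10,-23,-57]],[100,[110,-460,60],[12,-27,-67]],[100,[140,-520,40],[14,-31,-77]],[100,[170,-580,20],[15.7,-35.8,-90.1]],[100,[200,-640,0],[15.7,-35.8,-90.1]],[100,[220,-700,-30],[15.7,-35.8,-90.1]],[100,[240,-760,-50],[15.7,-35.8,-90.1]],[100,[240,-795,-54],[15.7,-35.8,-90.1]],[100,[240,-795,-54],[15.7,-35.8,-90.1]],[100,[240,-795,-54],[15.7,-35.8,-90.1]]]' 60
python3 - <<'E'
from h import *
o=get_obs(); print(o['q'].round(1),o['time'])
delta(bpt(0,10,110),tool(BR)); delta(bpt(0,10,110),tool(BR,1))
p=camera('wrist'); save(p,'w1')
Tt=np.eye(4); Tt[:3,:3]=R.from_euler('xyz',o['tcp_rot'],degrees=True).as_matrix(); Tt[:3,3]=o['ee_pos']
p['cam_to_world']=Tt@p['T_tool_cam']
print('pred',[ (n,proj(p,bpt(*c)).round()) for n,c in dict(rod=(0,0,14),ht=(0,50,28),hb=(0,-50,28),hook=(-20,165,14),ph=(-18.5,-41,24),ps=(-10.5,90,24),elbow=(0,165,18)).items()])
for l in ['rod','rod_hook','rack_board','rack_peg_handle','rack_peg_shank']:
    print(l,[(BR.inv().apply(np.array(d['position'])-B0).round(4).tolist(),round(d['confidence'],2)) for d in pinpoint(p,l)[:2]])
E
```

```text
time: 5.45
ee_pos: [0.4228, -0.2795, 0.1747]
tcp_rot: [145.2, 0.0, 66.8]
wrist_force: [-0.4, -0.7, -0.1]
opening: 0.085
[-38.3 -36.8 -37.2  55.7   8.5  77.5] 5.45
shift [1.7 2.7 2.4] turn [-0.1 -0.2  0.3]
shift [1.7 2.7 2.4] turn [  94.6  -40.3 -147.4]
pred [('rod', array([318., 253.])), ('ht', array([318., 180.])), ('hb', array([318., 331.])), ('hook', array([281., -37.])), ('ph', array([291., 316.])), ('ps', array([300., 109.])), ('elbow', array([318., -40.]))]
rod [([0.0021, 0.0009, 0.0135], 0.66)]
rod_hook [([-0.0227, -0.1827, -0.0718], 0.67)]
rack_board []
rack_peg_handle [([-0.0161, -0.0398, 0.0025], 0.79)]
rack_peg_shank [([-0.0104, 0.0939, 0.0002], 0.64)]
```

View pics/w1.png

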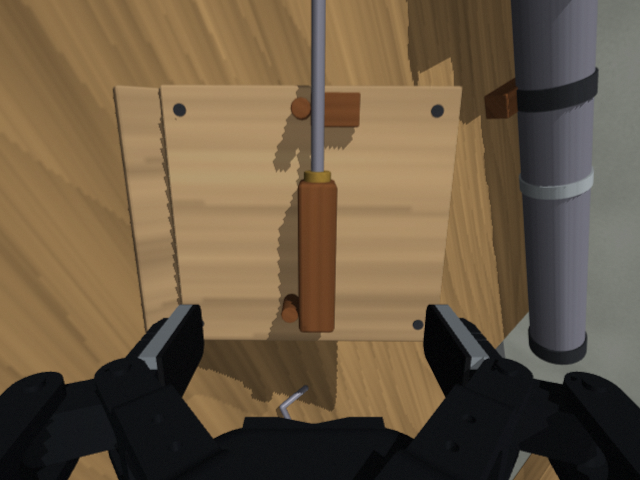

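The wrist view agrees with the fit: the handle runs from (318,180) to (318,331), and both pegs are where predicted. I'll descend along the board normal and grip.

```bash
python3 -m pendant '[[100,[15,-3,-18],[0,0,0]],[100,[29,-9,-40],[0,0,0]],[100,[43,-15,-62],[0,0,0]],[100,[50,-18,-73],[0,0,0]],[100,[57,-21,-83],[0,0,0]],[100,[57,-21,-83],[0,0,0]],[100,[57,-21,-83],[0,0,0]],[100,[57,-21,-83],[0,0,0]]]' 60
python3 - <<'E'
from h import *
o=get_obs();delta(bpt(0,10,5),tool(BR)); print(o['wrist_force'])
E
```

```text
time: 6.75
ee_pos: [0.482, -0.297, 0.0962]
tcp_rot: [144.8, 0.1, 67.2]
wrist_force: [0.3, -0.1, 0.0]
opening: 0.0854
shift [-2.  -3.3 -5.1] turn [ 0.1  0.1 -0.1]
[ 0.31328066 -0.1039189   0.01148145]
```

```bash
python3 -m pendant '[[100,[-2,-3,-5],[0,0,0]],[100,[-2,-3,-5],[0,0,0]],[100,[-2,-3,-5],[0,0,0]],[20,[-2,-3,-5],[0,0,0]],[20,[-2,-3,-5],[0,0,0]],[20,[-2,-3,-5],[0,0,0]],[10,[-2,-3,-5],[0,0,0]],[10,[-2,-3,-5],[0,0,0]],[10,[-2,-3,-5],[0,0,0]],[10,[-2,-3,-5],[0,0,0]],[10,[-2,-3,-5],[0,0,0]]]' 60
python3 - <<'E'
from h import *
o=get_obs();delta(bpt(0,10,5),tool(BR)); print(o['wrist_force'])
E
```

```text
time: 8.12
ee_pos: [0.4801, -0.3001, 0.0916]
tcp_rot: [144.8, 0.1, 67.2]
wrist_force: [-4.8, 2.7, 5.0]
opening: 0.0228
shift [-0.1 -0.2 -0.5] turn [ 0.2  0.2 -0.1]
[-4.76087687  2.65913534  4.95237624]
```

```bash
python3 -m pendant '[[10,[-5,2,8],[0,0,0]],[10,[-13,5,20],[0,0,0]],[10,[-24,10,37],[0,0,0]],[10,[-32,13,60],[0,0,0]],[10,[-32,13,90],[0,0,0]],[10,[-32,13,120],[0,0,0]],[10,[-32,13,130],[0,0,0]],[10,[-32,13,130],[0,0,0]]]'
python3 - <<'E'
from h import *
U=R.from_matrix(np.array([[0,1,0],[-1,0,0],[0,0,1.]])); print(U.as_matrix())
delta(np.array([.637,-.096,.215]),tool(U))
E
```

```text
time: 9.12
ee_pos: [0.4478, -0.287, 0.2217]
tcp_rot: [144.8, 0.1, 67.2]
wrist_force: [0.1, -0.1, -1.9]
opening: 0.023
[[ 0.  1.  0.]
 [-1.  0.  0.]
 [ 0.  0.  1.]]
shift [189.2 191.   -6.7] turn [ 31.1  20.5 -65. ]
```

```bash
python3 -m pendant '[[10,[0,10,20],[4,2.5,-8]],[10,[0,30,30],[8,5,-16]],[10,[10,50,30],[12,7.5,-24]],[10,[20,70,30],[16,10,-32]],[10,[30,90,30],[20,13,-40]],[10,[40,110,30],[23,15,-48]],[10,[60,140,30],[27,18,-56]],[10,[80,170,30],[31.1,20.5,-65]],[10,[110,191,30],[31.1,20.5,-65]],[10,[150,191,30],[31.1,20.5,-65]],[10,[175,191,20],[31.1,20.5,-65]],[10,[189,191,5],[31.1,20.5,-65]],[10,[189,191,-6],[31.1,20.5,-65]],[10,[189,191,-6],[31.1,20.5,-65]]]'
python3 - <<'E'
from h import *
U=R.from_matrix(np.array([[0,1,0],[-1,0,0],[0,0,1.]]))
o=get_obs(); print(o['q'].round(1)); delta(np.array([.637,-.096,.215]),tool(U))
T=R.from_euler('xyz',o['tcp_rot'],degrees=True)
rodR=T*tool(R.identity()).inv()
print('hook pred',o['ee_pos']+rodR.apply([-.020,.155,.0086]),'elbow',o['ee_pos']+rodR.apply([0,.155,.0086]))
for n in ('top','side','top'):
    p=camera(n)
    for l in ('rod_hook','shut_tab'): print(n,l,[(np.round(d['position'],4).tolist(),round(d['confidence'],2)) for d in pinpoint(p,l)[:2]])
    if n=='top':
        img=p['img'][60:240,190:390]; cv2.imwrite('pics/g2.png',cv2.resize(img[:,:,::-1],None,fx=3.3,fy=3.3,interpolation=2))
    else: s=p['img'][130:290,290:490]; cv2.imwrite('pics/g2s.png',cv2.resize(s[:,:,::-1],None,fx=3,fy=3,interpolation=2))
a=cv2.imread('pics/g2.png');b=cv2.imread('pics/g2s.png')
a=cv2.resize(a,(400,360));b=cv2.resize(b,(400,320)); b=cv2.copyMakeBorder(b,0,40,0,0,0); cv2.imwrite('pics/c2.png',np.hstack([a,b]))
E
```

```text
time: 10.88
ee_pos: [0.6355, -0.096, 0.2143]
tcp_rot: [-180.0, 0.1, -0.0]
wrist_force: [-0.2, 0.5, -0.7]
opening: 0.023
[ -8.6  18.1  23.4  95.5  -0.  171.4]
shift [1.5 0.  0.7] turn [-0.  -0.1  0. ]
hook pred [ 0.79054902 -0.07611233  0.22263561] elbow [ 0.79054022 -0.09611233  0.2226307 ]
top rod_hook [([0.4273, -0.4936, 0.011], 0.94)]
top shut_tab []
side rod_hook [([0.4293, -0.4889, 0.0144], 0.73), ([0.4495, -0.3422, 0.0804], 0.71)]
side shut_tab [([0.7692, -0.0653, 0.1579], 0.8)]
top rod_hook [([0.4276, -0.4894, 0.0106], 0.78)]
top shut_tab []
```

View pics/c2.png

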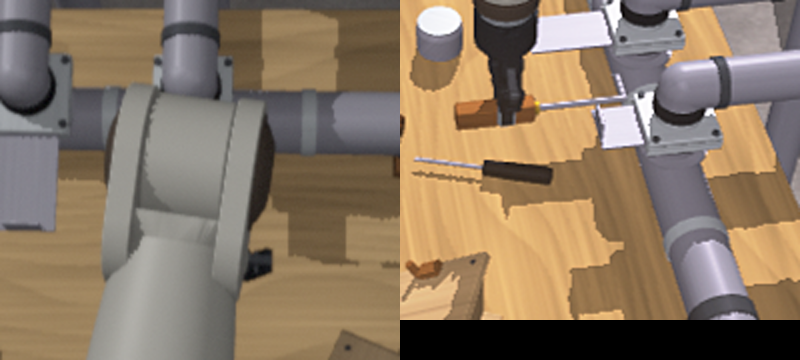

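The side view shows the rod level, with its prong over the gap behind the shut tab. I'll lower it, then check.

```bash
python3 -m pendant '[[10,[0,-2,-20],[0,0,0]],[10,[0,-2,-35],[0,0,0]],[10,[0,-2,-50],[0,0,0]],[10,[0,-2,-60],[0,0,0]],[10,[0,-2,-66],[0,0,0]],[10,[0,-2,-66],[0,0,0]],[10,[0,-2,-66],[0,0,0]],[10,[0,-2,-66],[0,0,0]]]'
python3 - <<'E'
from h import *
p=camera('side'); s=p['img'][150:250,350:470]; cv2.imwrite('pics/c3.png',cv2.resize(s[:,:,::-1],None,fx=5,fy=5,interpolation=2))
E
```

```text
time: 12.32
ee_pos: [0.6371, -0.0981, 0.1506]
tcp_rot: [180.0, -0.1, -0.0]
wrist_force: [-0.3, 0.3, -1.1]
opening: 0.023
```

View pics/c3.png

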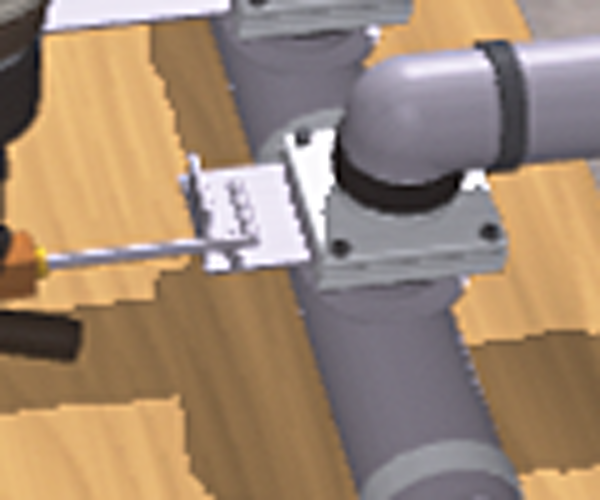

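The prong is behind the tab at the plate's near side, (245,240) in the crop. I'll pull.

```bash
python3 -m pendant '[[10,[-5,0,-3],[0,0,0]],[10,[-10,0,-4],[0,0,0]],[10,[-16,0,-4],[0,0,0]],[10,[-22,0,-4],[0,0,0]],[10,[-28,0,-4],[0,0,0]],[10,[-34,0,-4],[0,0,0]],[10,[-40,0,-4],[0,0,0]],[10,[-46,0,-4],[0,0,0]],[10,[-52,0,-4],[0,0,0]],[10,[-58,0,-4],[0,0,0]],[10,[-64,0,-4],[0,0,0]]]'
python3 -m pendant '[[10,[-4,0,0],[0,0,0]],[10,[-8,0,0],[0,0,0]],[10,[-11,0,0],[0,0,0]],[10,[-12,0,0],[0,0,0]]]'
```

```text
time: 13.75
ee_pos: [0.5727, -0.0981, 0.1466]
tcp_rot: [180.0, -0.1, -0.0]
wrist_force: [4.2, 2.3, -1.5]
opening: 0.0228
time: 14.25
ee_pos: [0.5605, -0.0981, 0.1467]
tcp_rot: [180.0, -0.1, -0.0]
wrist_force: [3.9, 1.4, -1.8]
opening: 0.0229
```

```bash
python3 -m pendant '[[10,[-2,0,0],[0,0,0]],[10,[-4,0,0],[0,0,0]],[10,[-4,0,0],[0,0,0]]]'; python3 -m pendant '[[10,[-2,0,0],[0,0,0]],[10,[-3,0,0],[0,0,0]],[10,[-3,0,0],[0,0,0]]]'
```

```text
time: 14.62
ee_pos: [0.5598, -0.0979, 0.1473]
tcp_rot: [180.0, -0.5, 0.0]
wrist_force: [22.4, 3.8, -5.2]
opening: 0.0228
time: 15.0
ee_pos: [0.5599, -0.0979, 0.1478]
tcp_rot: [180.0, -0.9, -0.0]
wrist_force: [20.9, 2.1, -4.9]
opening: 0.0229
```

The force rose from 4 N to 22 N with no more travel, so the slide is at its stop. I'll back off, lift out, and look.

```bash
python3 -m pendant '[[10,[6,0,-1],[0,0.9,0]],[10,[12,0,-1],[0,0.9,0]],[10,[16,0,0],[0,0.9,0]],[10,[16,0,0],[0,0.9,0]],[10,[16,0,15],[0,0.9,0]],[10,[16,0,35],[0,0.9,0]],[10,[16,0,60],[0,0.9,0]],[10,[16,0,85],[0,0.9,0]],[10,[16,0,95],[0,0.9,0]],[10,[16,0,95],[0,0.9,0]]]'
python3 - <<'E'
from h import *
o=get_obs();T=R.from_euler('xyz',o['tcp_rot'],degrees=True); rodR=T*tool(R.identity()).inv()
print(o['ee_pos'],o['tcp_rot'])
for n in ('side','top'):
    p=camera(n)
    for l in ('shut_tab','open_tab'): print(n,l,[(np.round(d['position'],4).tolist(),round(d['confidence'],2)) for d in pinpoint(p,l)[:3]])
    if n=='side':
        for k,v in dict(elbow=(0,.155,.0086),tip=(-.044,.155,.0086),hend=(0,-.06,.0086)).items(): print(k,proj(p,o['ee_pos']+rodR.apply(v))-[290,90])
        cv2.imwrite('pics/c4.png',cv2.resize(p['img'][90:270,290:490][:,:,::-1],None,fx=4,fy=4,interpolation=2)[:600])
    for l in ('slide_open','slide_shut'):
        for d in regions_of(p,l)[:2]:
            m=d['region'].astype(np.uint8); c=max(cv2.findContours(m,0,2)[0],key=cv2.contourArea)[:,0]
            w=back(p,c,.14); print(n,l,round(d['confidence'],2),w.min(0).round(3),w.max(0).round(3))
E
```

```text
time: 16.25
ee_pos: [0.5761, -0.0979, 0.2436]
tcp_rot: [180.0, -0.1, -0.0]
wrist_force: [-0.0, -0.3, -2.2]
opening: 0.0229
[ 0.57609077 -0.09794686  0.24363352] [ 1.79978543e+02 -7.44346442e-02 -7.11468911e-03]
side shut_tab [([0.7073, -0.0676, 0.1584], 0.8)]
side open_tab [([0.7131, 0.1321, 0.1551], 0.76)]
elbow [89.73498628 82.92158852]
tip [86.04037879 70.92080305]
hend [ 3.49337718 92.91667867]
side slide_open 0.8 [0.709 0.088 0.14 ] [0.83  0.178 0.14 ]
side slide_open 0.74 [ 0.35  -0.121  0.14 ] [0.516 0.057 0.14 ]
side slide_shut 0.63 [ 0.704 -0.107  0.14 ] [ 0.829 -0.02   0.14 ]
top shut_tab []
top open_tab [([0.7172, 0.131, 0.1525], 0.66), ([0.3982, 0.3546, 0.0034], 0.19)]
top slide_open 0.9 [0.713 0.092 0.14 ] [0.831 0.168 0.14 ]
top slide_shut 0.77 [ 0.791 -0.102  0.14 ] [ 0.829 -0.029  0.14 ]
top slide_shut 0.38 [0.344 0.222 0.14 ] [0.454 0.393 0.14 ]
```

View pics/c4.png

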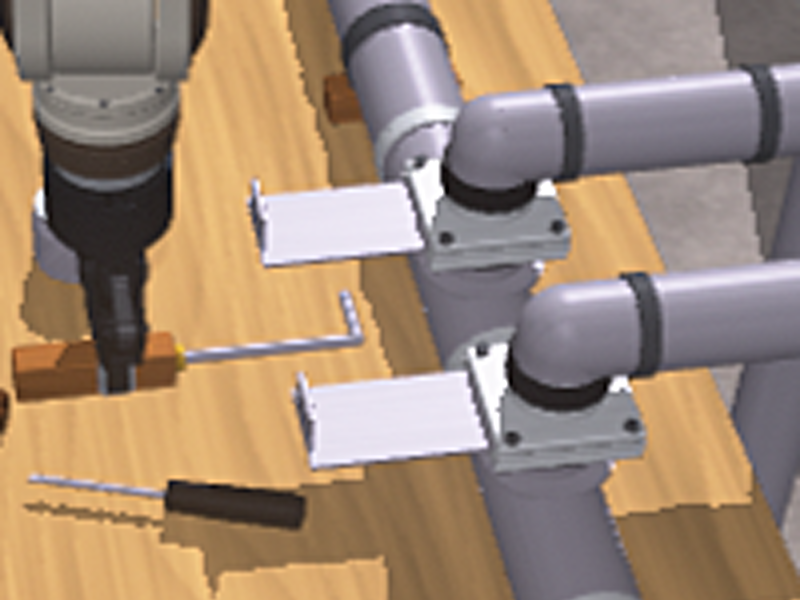

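Both slides are now fully out, with the tabs at (300,400) and (257,215) in the crop. The rod's elbow, at (357,342), appears about 2 px lower than predicted, so I'll check the rod's seat in the gripper.

```bash
python3 - <<'E'
from h import *
from scipy.optimize import least_squares
o=get_obs();T=R.from_euler('xyz',o['tcp_rot'],degrees=True); rodR=T*tool(R.identity()).inv()
p=camera('side'); w=camera('wrist'); save(w,'w2')
Tt=np.eye(4); Tt[:3,:3]=T.as_matrix(); Tt[:3,3]=o['ee_pos']; w['cam_to_world']=Tt@w['T_tool_cam']
P=lambda q,v:proj(q,o['ee_pos']+rodR.apply(v))
for n,v in dict(ferr=(0,.04,.0086),elbow=(0,.155,.0086),tip=(-.044,.155,.0086),bb=(12,)*0 or (0,-.06,.0226)).items():
    print(n,'side',((P(p,v)-[290,90])*4).round(1),'wrist',P(w,v).round(1))
for n,q in (('top',camera('top')),('side',p)):
    print(n,[(np.round(d['position'],4),round(d['confidence'],2)) for l in ('rod','rod_hook') for d in pinpoint(q,l)[:3]])
print('pred rod',o['ee_pos']+rodR.apply((0,-.01,.0086)),'hook',o['ee_pos']+rodR.apply((-.02,.155,.0086)))
E
```

```text
ferr side [175.1 354.2] wrist [311.8 217.5]
elbow side [358.4 333.1] wrist [ 311.7 -186.1]
tip side [343.6 285.1] wrist [ 153.9 -186.2]
bb side [ 12.6 356.3] wrist [311.6 467.4]
top [(array([ 0.4054, -0.6147,  0.0125]), 0.76), (array([ 0.4279, -0.4903,  0.0089]), 0.73)]
side [(array([ 0.5618, -0.0968,  0.2498]), 0.96), (array([ 0.4043, -0.6148,  0.0073]), 0.83), (array([ 0.4315, -0.4891,  0.0158]), 0.93), (array([ 0.7281, -0.0796,  0.2445]), 0.61)]
pred rod [ 0.56583672 -0.09785981  0.25120726] hook [ 0.73083841 -0.0778739   0.25114075]
```

View pics/w2.png

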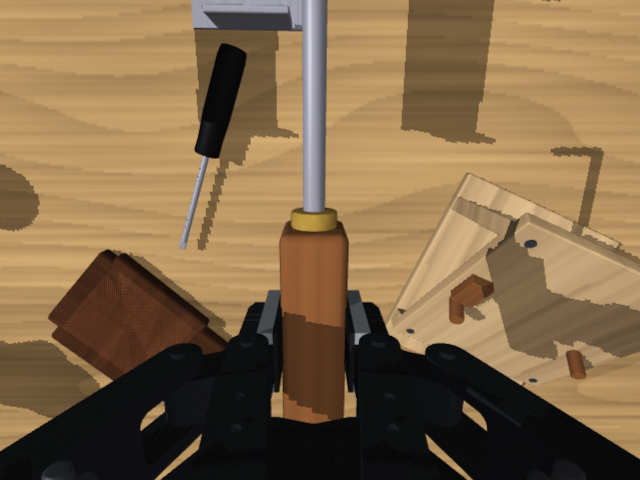

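```bash
python3 - <<'E'
from h import *
from scipy.optimize import least_squares
o=get_obs();T=R.from_euler('xyz',o['tcp_rot'],degrees=True); rodR=T*tool(R.identity()).inv()
p=camera('side'); w=camera('wrist')
Tt=np.eye(4); Tt[:3,:3]=T.as_matrix(); Tt[:3,3]=o['ee_pos']; w['cam_to_world']=Tt@w['T_tool_cam']
def pt(v,c): # v rod-frame; c=[tilt deg,dy,dz mm]
    return o['ee_pos']+rodR.apply(R.from_euler('x',c[0],degrees=True).apply(np.array(v)-[0,.01,0])+np.array([0,c[1]/1000,.0086+c[2]/1000]))
S=lambda v,c:(proj(p,pt(v,c))-[290,90])*4
W=lambda v,c:proj(w,pt(v,c))
def f(c): return np.r_[(S((0,.165,0),c)-[357,342])/4,(S((-.044,.165,0),c)-[345,293])/4,(S((0,.05,0),c)-[178,357])/4,(W((-.0,.05,.014),c)[1]-226)/3]
print('wrist front edge pred',W((0,.05,.014),[0,0,0]),W((0,.05,.014),[-3,0,0]))
s=least_squares(f,[0,0,0]); print(s.x,s.fun.round(1),f([0,0,0]).round(1))
E
```

```text
wrist front edge pred [311.55446168 226.78159431] [311.5864678  223.28321557]
[-2.45175379 -0.25829127 -0.35429006] [ 0.1 -0.3 -0.6 -0.  -0.8 -0.2 -0.5] [ 0.4 -2.3 -0.3 -2.1 -0.7 -0.8  0.3]
```

```bash
cat >> h.py <<'E'
RP=BR*R.from_euler('x',2.4,degrees=True)
def place(x,h): # TCP for rod resting at board x, height h mm above rest
    return bpt(x,10,14+h)-RP.apply(np.array([0,-.3,8.25])/1000)
E
python3 - <<'E'
from h import *
print(get_obs()['time']); delta(place(3,90),tool(RP)); print(place(3,90))
E
```

```text
17.2
shift [-141.4 -182.5  -75.7] turn [-29.5 -22.5  65.6]
[ 0.43450417 -0.28037496  0.16717076]
```

```bash
python3 -m pendant '[[10,[-20,-10,5],[-3,-2.5,8]],[10,[-40,-30,10],[-7,-5,16]],[10,[-60,-50,10],[-10,-8,24]],[10,[-80,-70,10],[-14,-11,32]],[10,[-100,-95,10],[-18,-14,40]],[10,[-120,-120,10],[-22,-17,48]],[10,[-135,-145,10],[-26,-20,57]],[10,[-141,-170,0],[-29.5,-22.5,65.6]],[10,[-141,-182,-20],[-29.5,-22.5,65.6]],[10,[-141,-182,-50],[-29.5,-22.5,65.6]],[10,[-141,-182,-75],[-29.5,-22.5,65.6]],[10,[-141,-182,-75],[-29.5,-22.5,65.6]],[10,[-141,-182,-75],[-29.5,-22.5,65.6]],[10,[-141,-182,-75],[-29.5,-22.5,65.6]]]'
python3 - <<'E'
from h import *
delta(place(3,90),tool(RP)); delta(place(3,8),tool(RP));
p=camera('side')
o=get_obs();T=R.from_euler('xyz',o['tcp_rot'],degrees=True); r=T*tool(R.identity()).inv()*R.from_euler('x',-2.4,degrees=True)
print('rod rot in board',(BR.inv()*r).as_rotvec(True).round(2))
for l in ('rod','rod_hook'): print(l,[(BR.inv().apply(np.array(d['position'])-B0).round(4).tolist(),round(d['confidence'],2)) for d in pinpoint(p,l)[:3]])
E
```

```text
time: 18.95
ee_pos: [0.4354, -0.2801, 0.1696]
tcp_rot: [144.9, -1.9, 68.5]
wrist_force: [-0.1, 0.4, -1.7]
opening: 0.023
shift [-0.9 -0.2 -2.4] turn [0.1 0.1 0. ]
shift [ 42.4 -18.5 -69.6] turn [0.1 0.1 0. ]
rod rot in board [-0.04 -0.06 -0.  ]
rod [([-0.002, -0.3113, -0.0931], 0.64), ([0.0075, 0.0008, 0.108], 0.63), ([-0.0079, 0.0928, 0.0004], 0.31)]
rod_hook [([-0.0171, 0.1616, 0.1086], 0.79), ([-0.0204, -0.1817, -0.0717], 0.74)]
```

```bash
python3 -m pendant '[[10,[8,-4,-15],[0,0,0]],[10,[17,-8,-29],[0,0,0]],[10,[25,-11,-42],[0,0,0]],[10,[32,-14,-53],[0,0,0]],[10,[37,-16,-62],[0,0,0]],[10,[42,-18,-69],[0,0,0]],[10,[42,-18,-69],[0,0,0]],[10,[42,-18,-69],[0,0,0]],[10,[42,-18,-69],[0,0,0]]]'
python3 - <<'E'
from h import *
delta(place(3,8),tool(RP)); delta(place(3,1),tool(RP)); delta(place(1,0),tool(RP))
p=camera('side'); cv2.imwrite('pics/c5.png',cv2.resize(p['img'][220:370,230:370][:,:,::-1],None,fx=4,fy=4,interpolation=2))
E
```

```text
time: 20.23
ee_pos: [0.4772, -0.2981, 0.1004]
tcp_rot: [144.9, -1.9, 68.4]
wrist_force: [-0.0, 0.6, -1.3]
opening: 0.0229
shift [ 0.6 -0.5 -0.4] turn [0.1 0.  0. ]
shift [ 4.3 -2.1 -6.1] turn [0.1 0.  0. ]
shift [ 3.3 -1.7 -8.1] turn [0.1 0.  0. ]
```

View pics/c5.png

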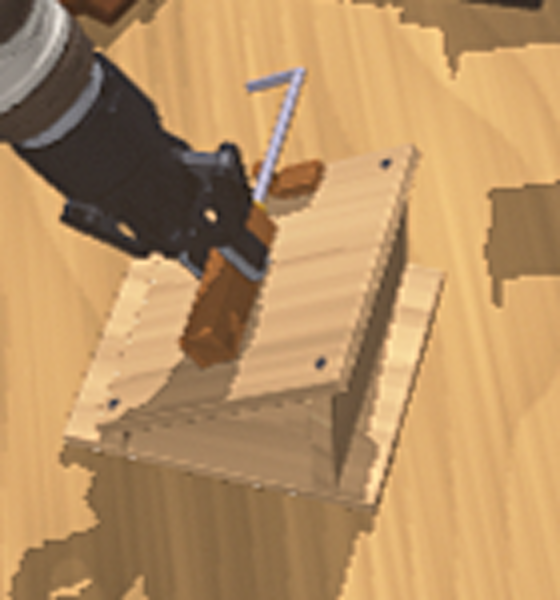

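The rod hangs parallel above its place, the hook past the correct end and pointing down-slope at (250,85). I'll set it down.

```bash
python3 -m pendant '[[10,[2,-1,-3],[0,0,0]],[10,[4,-2,-6],[0,0,0]],[10,[4,-2,-6],[0,0,0]],[10,[4,-2,-7],[0,0,0]],[10,[4,-2,-7],[0,0,0]]]'
python3 - <<'E'
from h import *
delta(place(3,0),tool(RP)); delta(place(0,0),tool(RP)); print(BR.inv().apply(get_obs()['wrist_force']))
E
```

```text
time: 20.9
ee_pos: [0.4815, -0.3001, 0.094]
tcp_rot: [144.9, -1.9, 68.5]
wrist_force: [-3.3, 3.9, 4.4]
opening: 0.0225
shift [ 0.5 -0.3 -0.6] turn [0.1 0.1 0. ]
shift [-1.7  0.6 -2.3] turn [0.1 0.1 0. ]
[-1.21106611  2.32208707  6.22704643]
```

```bash
python3 -m pendant '[[10,[-1,0.5,-1],[0,0,0]],[10,[-2,1,-2],[0,0,0]],[10,[-2,1,-2],[0,0,0]],[10,[-2,1,-2],[0,0,0]]]'
python3 - <<'E'
from h import *
delta(place(0,0),tool(RP)); print(BR.inv().apply(get_obs()['wrist_force']))
E
```

```text
time: 21.4
ee_pos: [0.4798, -0.2995, 0.0928]
tcp_rot: [144.8, -1.9, 68.5]
wrist_force: [-0.7, 1.2, 5.4]
opening: 0.0232
shift [-0.   0.  -1.1] turn [0.1 0.2 0. ]
[2.1935558  0.77504473 5.09720008]
```

```bash
python3 -m pendant '[[40,[0,0,0],[0,0,0]],[40,[0,0,0],[0,0,0]],[40,[0,0,0],[0,0,0]],[70,[0,0,0],[0,0,0]],[70,[0,0,0],[0,0,0]],[70,[-5,2,8],[0,0,0]],[80,[-16,7,25],[0,0,0]],[80,[-32,14,50],[0,0,0]],[80,[-50,22,78],[0,0,0]],[80,[-58,25,90],[0,0,0]],[80,[-58,25,90],[0,0,0]]]'
python3 - <<'E'
from h import *
o=get_obs(); w=camera('wrist'); p=camera('side'); p2=camera('top')
Tt=np.eye(4); Tt[:3,:3]=R.from_euler('xyz',o['tcp_rot'],degrees=True).as_matrix(); Tt[:3,3]=o['ee_pos']; w['cam_to_world']=Tt@w['T_tool_cam']
for n,c in dict(rod=(0,0,14),ht=(0,50,28),hb=(0,-50,28),ps=(-10.5,90,24),ph=(-18.5,-41,24)).items(): print(n,proj(w,bpt(*c)).round())
for q in (w,p,p2):
  for l in ('rod','rod_hook'): print(l,[(BR.inv().apply(np.array(d['position'])-B0).round(4).tolist(),round(d['confidence'],2)) for d in pinpoint(q,l)[:3]])
s=cv2.resize(p['img'][220:370,230:370][:,:,::-1],(336,360),interpolation=2)
cv2.imwrite('pics/c6.png',np.hstack([cv2.resize(w['img'][:,:,::-1],(464,360),interpolation=3),s]))
E
```

```text
time: 22.78
ee_pos: [0.4219, -0.2748, 0.184]
tcp_rot: [144.7, -1.9, 68.4]
wrist_force: [-0.6, 0.3, 0.3]
opening: 0.0682
rod [312. 261.]
ht [312. 191.]
hb [312. 336.]
ps [295. 124.]
ph [285. 322.]
rod [([0.0031, 0.001, 0.0133], 0.68)]
rod_hook [([-0.0226, -0.1853, -0.0716], 0.74)]
rod [([0.0002, -0.0016, 0.0145], 0.96), ([-0.0035, -0.3115, -0.0932], 0.66)]
rod_hook [([-0.0207, -0.1821, -0.0729], 0.86), ([-0.0203, 0.1617, 0.0115], 0.64)]
rod [([-0.0002, -0.3086, -0.087], 0.77), ([0.0001, -0.0023, 0.0146], 0.72), ([-0.0108, 0.092, -0.0017], 0.38)]
rod_hook [([-0.0192, 0.162, 0.0133], 0.82), ([-0.0245, -0.1859, -0.0744], 0.53), ([-0.0157, -0.0404, -0.0035], 0.5)]
```

View pics/c6.png

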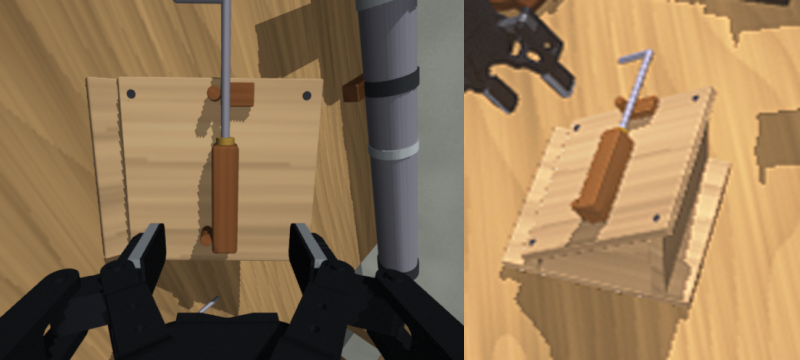

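```bash
python3 -m pendant '[[80,[-20,10,40],[0,0,0]],[80,[-40,15,80],[0,0,0]],[80,[-60,15,100],[0,0,0]],[80,[-60,15,100],[0,0,0]]]'
python3 - <<'E'
from h import *
for n in ('top','side'):
    p=camera(n)
    for l in ('shut_tab','open_tab','sander','slab','screwdriver','tin'): print(n,l,[(np.round(d['position'],4).tolist(),round(d['confidence'],2)) for d in pinpoint(p,l)[:2]])
    for l in ('slide_open','slide_shut'):
        for d in regions_of(p,l)[:2]:
            m=d['region'].astype(np.uint8); c=max(cv2.findContours(m,0,2)[0],key=cv2.contourArea)[:,0]
            w=back(p,c,.14); print(n,l,round(d['confidence'],2),w.min(0).round(3),w.max(0).round(3))
E
```

```text
time: 23.72
ee_pos: [0.3617, -0.2601, 0.2843]
tcp_rot: [144.6, -1.8, 68.4]
wrist_force: [-0.6, 0.3, 0.4]
opening: 0.0681
top shut_tab [([0.7105, -0.0604, 0.1552], 0.86), ([0.7176, 0.1323, 0.155], 0.38)]
top open_tab [([0.7179, 0.1313, 0.1515], 0.73)]
top sander [([0.3978, 0.3588, 0.0013], 0.67)]
top slab [([0.4293, 0.0955, 0.0033], 0.74)]
top screwdriver [([0.6245, 0.0094, -0.0008], 0.97), ([0.7171, 0.1342, 0.151], 0.32)]
top tin [([0.605, 0.2803, 0.0018], 0.73), ([0.6251, 0.0093, -0.0025], 0.63)]
top slide_open 0.96 [0.71  0.093 0.14 ] [0.834 0.17  0.14 ]
top slide_open 0.72 [ 0.377 -0.404  0.14 ] [ 0.589 -0.184  0.14 ]
top slide_shut 0.77 [ 0.705 -0.102  0.14 ] [ 0.829 -0.03   0.14 ]
top slide_shut 0.75 [0.341 0.222 0.14 ] [0.456 0.397 0.14 ]
side shut_tab [([0.7072, -0.0669, 0.1585], 0.76)]
side open_tab [([0.7112, 0.1302, 0.1574], 0.67), ([0.5195, -0.1536, 0.0837], 0.48)]
side sander [([0.3992, 0.358, -0.0009], 0.89)]
side slab [([0.4315, 0.0953, -0.0034], 0.87), ([0.7119, 0.1324, 0.1524], 0.62)]
side screwdriver [([0.6217, 0.0048, -0.0004], 0.62)]
side tin [([0.6039, 0.286, 0.0005], 0.89), ([0.472, -0.3128, 0.0994], 0.26)]
side slide_open 0.66 [0.709 0.085 0.14 ] [0.832 0.174 0.14 ]
side slide_shut 0.6 [ 0.704 -0.107  0.14 ] [ 0.828 -0.024  0.14 ]
```

```bash
python3 -c "
from workcell import *
print(job_done())"
```

```text
the job is handed in; nothing more can be done
None
```

The shut gate is now fully open and the rod is back in its rack; I handed the job in at about 24 s of the 64 s allowed. `job_done()` gives no verdict, so this rests on my own checks.

- **Gate:** I hooked the rod's prong behind the tab and pulled with the rod alone. The force rose from about 4 N to 22 N with no more travel, so the slide is at its stop. The tab moved from x ≈ 0.770 to 0.709 m. That is about 61 mm, which fits a 66 mm stop with the slide starting a few millimetres open.
- **Rod:** I laid it down parallel to the board, slid it against the pegs and released it. The cameras put its origin within about 3 mm of its place in the rack, with the hook past the same end and pointing down the slope.
- **Everything else:** The other gate's tab, the sander, slab, screwdriver and tin all measured where they started, to within the networks' error of about 4 mm.
- **Disagreements:**
  - The rod had tilted about 2.4° in the grip when I checked it after the pull; I corrected for this when laying it down.
  - The networks sometimes took the small look-alike rod for the real one, and I discarded those readings.

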